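# Lock the rosette jig's turntable

## Task

Lock the turntable of the rosette jig: with a fingertip push one of the two pins on the slotted steel disc round until the disc's slot lines up with the lock bar, then push the lock bar by its upright end plate through the slot until the plate is fully home against the guide. Only push, from outside: do not pinch or lift the bar, and leave all the loose things around it where they are.

Things in the scene. Friction and masses are not known exactly. Their poses are not given: they have to be found in the camera images.
- jig: fixed jig: plywood base plate 365 x 190 x 12 mm (x -277 to 88, y -95 to 95) with the slotted disc, the guide with the lock bar, and a steel catch (x 58 to 82, 48 wide, 42 high, a hole for the bar's nose). Origin on the disc's vertical axis at bench height, under the plate. z up; x is the way the bar is pushed in
- guide_stop (a point): on the dark steel guide: middle of the rear keeper's rear face (jig x -100, 41 above the bench), which the end plate meets when home. Guide from jig x -271 to -56, 33 wide, walls 35.5 high, floor 20, rear lip 28 high (all above the bench). Two steel keepers, 46 high, bridge it at jig x -100 to -88 and -68 to -56 and hold the bar down
- slot_disc (a joint): disc angle about the vertical, rad, positive counter-clockwise from above. The slot crosses the whole disc: it lines up with the bar at 0 and equally at 3.14; it starts 0.6 or more from both. Turns from -0.5 to 3.64, stays where left; about 2 N at a pin moves it. Slot 20 wide with flared mouths, bar 14: within about 0.1 rad the bar's round nose centres the disc by itself
- disc_center (a point): centre of the steel disc's top face, 36 above the bench; disc 100 across. x runs along its slot, z up; it turns with the disc. Disc angle 0: x along the jig's x
- pin_a (a point): top centre of one of the two equal steel pins standing on the disc, 14 across, 40 tall (36 to 76 above the bench), 38 from the axis on the line square to the slot: this one on disc_center's -y side
- pin_b (a point): top centre of the other pin, 38 from the axis on disc_center's +y side
- lock_bar: steel lock bar 14 x 14, 184 long, round nose, 0.3 to 0.5 kg, lying loose in the guide's 17 wide channel under the keepers; about 3 N slides it. Origin under its rear end; x along it to the nose, parallel to the jig's x. An end plate stands on the rear end: 8 thick, 44 wide, 38 to 78 above the bench. Home: origin at jig x -108; it starts 132 to 150 short of that
- bar_push (a point): middle of the end plate's rear face, 58 above the bench: the place to push, towards the bar's +x
- sand_block: cork and wood sanding block, 85 x 36 x 30, lying on the jig's base plate beside the guide; origin under its centre. Not to be moved
- glue_jar: small amber glue jar, 36 across, 50 tall, standing on the jig's base plate on the other side of the guide; origin under its centre. Not to be moved
- screwdriver: screwdriver lying on the bench to the left; origin under its middle. Not to be moved
- glue_bottle: yellow glue bottle, 52 across, 140 tall, on the bench to the left; origin under its centre. Not to be moved
- hammer: fretting hammer 240 long lying on the bench to the right; origin under its middle. Not to be moved
- mug: white mug, 76 across, 90 tall, on the bench to the right; origin under its centre. Not to be moved
- wire_spool: dark wooden ring (fret wire spool), 72 across, 24 high, on the far side of the bench; origin under its centre. Not to be moved

How it is judged:
On the way, in this order (a step that is already met when the one before it is completed fails the run):
1. the disc's slot is lined up with the lock bar (angle between the x axis of disc_center and the x axis of jig, either way round below 0.15 rad), for 0.2 s.
2. the lock bar is pushed through the slot, fully home (angle between the x axis of disc_center and the x axis of jig, either way round below 0.12 rad and x of bar_push in the frame of jig above -0.112 m and y of bar_push in the frame of jig between -0.006 and 0.006 m), for 0.2 s.
At the end, for the whole second after the job is handed in: The slot lies along the bar (within 0.12 rad, either way round) and the bar is through it, its end plate within 4 mm of fully home against the guide and within 6 mm of the guide's middle line, at rest (all of step 2 and linear speed of lock_bar below 0.01 m/s); the robot touches nothing.
It fails at once if the lock bar is lifted more than 12 mm (z of bar_push in the frame of jig above 0.07 m).
It fails at once if a loose thing around the jig is moved more than 25 mm (distance of any of sand_block, glue_jar, screwdriver, glue_bottle, hammer, mug, wire_spool from where it was at the start of the episode above 0.025 m).
It also fails if it takes over 48 s, if anything falls off the work surface, if the arm or the gripper's body presses on something with over 40 N, if the wrist force passes 120 N, or if a joint passes its speed limit or range.

## Robot

A 6-joint arm with a two-finger parallel gripper is mounted at the origin on the work surface. World frame = base frame: x ahead of the robot, y to its left, z up, the work surface at z = 0. Lengths are in m, angles in rad, forces in N, time in s.
With the tool pointing down it reaches from about 0.35 to 0.975 m from the base axis. Payload 4.9 kg.
Tool frame: the origin (TCP) lies midway between the tips of the shut fingers; the grasp point (between the pads) lies 19 mm behind it; z points along the fingers, y is the direction in which the jaws open and shut (so a half turn about z gives the same grasp; the last joint's range is limited). The gripper opens to 85 mm and grips with 20 to 120 N. Pads are 22 mm wide; open, the fingers measure 114 mm over their backs; the gripper's body (76 mm by 85 mm) begins 54 mm behind the grasp point. The pads swing forward as they close: fully open they stand 13 mm farther back than shut.
Start: joints at [1, 0.053, 1.613, -0, 1.476, -0.119], TCP at [0.273, 0.562, 0.231] pointing down, gripper open.
Joint ranges: [-3.01, 3.01], [-1.01, 2.22], [0.06, 2.58], [-1.02, 4.17], [0.09, 2.62], [-3.14, 3.14]. Speed limits (rad/s): [2.57, 2.57, 3.14, 3.14, 3.14, 3.14].

## Interface

Orientations are given as a unit quaternion [w, x, y, z].
In Python, from plant import state, grab_frame, camera_params, job_done, boxes_of gives the robot as it stands.
- The arm moves only by the tool step_arm, never from a script. Its argument "steps" is a list of rows, each a list of 4 numbers: the shift along the tool's x, y, z in mm, then the turn about the tool's z in degrees. A call has 1 to 8 rows; each row shifts and turns the pose as measured when the row begins, along the tool's axes as they then stand; what a row does not reach is not made up. A row lasts 1/10 s, in which the tool goes at most 50 mm and 8.59 degrees, less where a joint would pass 70% of its speed; a pose out of reach is approached as far as the arm can. A call is refused whole if a number of a shift passes 50 or a number of a turn 8.59, either way. A call with a gripper value outside its range is refused whole. "claw" is the opening in per cent of the stroke, from 0 (shut) to 100 (fully open), set as the call begins (left out, the last holds). The fingers move at their own pace and stop on an object; the grip force is fixed at half the most. Time passes only in rows, so rows that do not move let the fingers close. It gives the time, the measured TCP pose, the force and the opening at its end, in the units of the state.
- state(): the state, without advancing time (a new reading comes with each control period).
- grab_frame(name): name is "scene" or "top"; returns (picture, depth): 420x560x3 uint8, red, green, blue; 420x560 float32, m along the optical axis (not along the pixel's ray), 0 where there is no reading.
- camera_params(name): a dict with "mtx" (3x3 intrinsics, pixels), "extrinsics" (4x4, takes a point from camera to world coordinates). Camera axes: x right, y down, z forward; pixel columns grow to the right and rows downward; lengths in m; the calibration is good to about 2 mm. A picture is of the moment at which its call begins. camera_params takes no time and is no camera call.
- job_done(): hands the job in, once; it reports no verdict.
Trained networks look in the newest picture that a camera, given by its name, has taken for a name from the list of things; names that differ only in an ending like _2 or _b are one class to them, and where a whole thing is asked for, a point or a joint stands for the part that bears it (a point fixed in the world has none). Each returns a list of dicts, best first, with "p" (0 to 1); they miss things now and then, are a little off and sometimes report something else, mostly with a low value. They report only what shows in the picture. A call takes as long as a camera call.
- boxes_of(camera, label): "box" ([left, top, width, height] in pixels, round what is visible of it).
The state is a dict: "time": time; "joint_pos": joint angles; "joint_vel": joint speeds; "joint_efforts": joint torques, N m; "tool_pos": TCP position; "tool_rot": TCP orientation; "contact_force": force on the tool from outside, world axes, zero at the start; "ft_torque": the same for the moment, N m; "gripper_width": opening from 0.0 (shut) to 1.0 (fully open).
Only numpy, scipy, OpenCV 4.12 (cv2) and the standard library are available. Lean on these libraries where they do the work, as an engineer would, in place of code of your own. Each camera call takes 0.05 s, during which the arm holds its last target. There are 200 camera calls.

## Working session

There is one attempt and no reset: what is moved stays moved. The work goes in short steps, Python scripts to look and compute and a tool call to move; the robot and the scene stay as the last step left them, time stands still between calls to the robot, and variables do not carry over. Pictures are saved under pics/ and viewed, about 8 in all and at most 12, crops included, and the job is handed in when it is done.

Besides the shell and the picture viewer there is one more tool, called after "Request:" as name([rows], argument=value, ...), one row to a line, values as JSON. step_arm: Moves the arm, as the interface text tells. Its arguments: {"type":"object","properties":{"steps":{"type":"array"},"claw":{"type":"number"}},"required":["steps"]}

```bash
mkdir -p pics; cat > h.py <<'E'
import numpy as np, cv2
from plant import *
def look(cam,fn=None):
    im,d=grab_frame(cam); 
    if fn: cv2.imwrite('pics/'+fn,im[:,:,::-1])
    return im,d
def cloud(cam,d):
    p=camera_params(cam);K=p['mtx'];T=np.array(p['extrinsics'])
    v,u=np.mgrid[:d.shape[0],:d.shape[1]]
    c=np.stack([(u-K[0][2])/K[0][0]*d,(v-K[1][2])/K[1][1]*d,d],-1)
    return c@T[:3,:3].T+T[:3,3]
E
python3 - <<'E'
from h import *
s=state();print(s)
for c in('top','scene'):
    im,d=look(c,c+'0.png'); np.save(c+'.npy',d)
    P=cloud(c,d);print(c,np.array(camera_params(c)['extrinsics']).round(3).tolist())
    for l in ['jig','slot_disc','pin_a','lock_bar','bar_push','sand_block','glue_jar']:
        for b in boxes_of(c,l)[:3]:
            x,y,w,h=b['box'];print(l,round(b['p'],2),np.round(b['box']).tolist(),P[int(y+h/2),int(x+w/2)].round(3))
E
```

```text
{'time': 0.0, 'joint_pos': array([ 9.99980615e-01,  5.33464520e-02,  1.61427484e+00,  5.47747859e-06,
        1.47598790e+00, -1.19026840e-01]), 'joint_vel': array([-0.00146648,  0.00104973,  0.00050609,  0.00021132, -0.001431  ,
       -0.00090831]), 'joint_efforts': array([ 1.99231792e-03, -3.93678331e+01, -3.70180535e+01,  1.12095561e-04,
        6.80013283e-03,  9.23419975e-06]), 'tool_pos': array([0.27254052, 0.56176781, 0.23008091]), 'tool_rot': array([-3.43484507e-04,  2.23978305e-01,  9.74593609e-01, -9.47963293e-04]), 'contact_force': array([ 0.69275833, -0.41718517,  0.07046732]), 'ft_torque': array([ 0.02499869,  0.03153533, -0.0007349 ]), 'gripper_width': 1.0035346948211075}
top [[-0.01, -0.991, 0.134, 0.472], [-1.0, 0.011, 0.005, -0.019], [-0.007, -0.134, -0.991, 1.065], [0.0, 0.0, 0.0, 1.0]]
jig 0.61 [201.0, 190.0, 151.0, 96.0] [ 0.529 -0.009  0.044]
slot_disc 0.86 [219.0, 211.0, 40.0, 37.0] [0.554 0.084 0.017]
slot_disc 0.2 [252.0, 118.0, 26.0, 29.0] [ 0.814  0.02  -0.001]
pin_a 0.95 [220.0, 211.0, 46.0, 39.0] [0.552 0.076 0.02 ]
lock_bar 0.94 [265.0, 231.0, 78.0, 25.0
[... 322 characters left out ...]
.583 -0.092  0.063]
scene [[0.337, 0.544, -0.769, 1.598], [0.941, -0.173, 0.29, -0.383], [0.024, -0.821, -0.57, 0.811], [0.0, 0.0, 0.0, 1.0]]
jig 0.84 [198.0, 187.0, 139.0, 57.0] [ 0.552 -0.008  0.024]
slot_disc 0.66 [276.0, 185.0, 39.0, 37.0] [0.581 0.06  0.068]
pin_a 0.59 [277.0, 187.0, 41.0, 38.0] [0.543 0.083 0.032]
lock_bar 0.54 [206.0, 198.0, 66.0, 18.0] [ 0.469 -0.063  0.011]
bar_push 0.55 [207.0, 191.0, 64.0, 27.0] [ 0.475 -0.067  0.022]
sand_block 0.87 [211.0, 194.0, 28.0, 14.0] [ 0.468 -0.102  0.038]
glue_jar 0.72 [298.0, 259.0, 31.0, 30.0] [0.788 0.027 0.005]
glue_jar 0.7 [238.0, 214.0, 12.0, 20.0] [ 0.601 -0.087  0.048]
glue_jar 0.57 [401.0, 165.0, 21.0, 48.0] [0.624 0.389 0.075]
```

```bash
python3 - <<'E'
import cv2,numpy as np
a=cv2.imread('pics/top0.png')[175:300,180:380];b=cv2.imread('pics/scene0.png')[150:275,180:380]
cv2.imwrite('pics/c1.png',np.vstack([cv2.resize(i,None,fx=2.4,fy=2.4,interpolation=2) if 0 else cv2.resize(i,(480,300),interpolation=cv2.INTER_CUBIC) for i in(a,b)]))
E
```

```text
(no output)
```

View pics/top0.png

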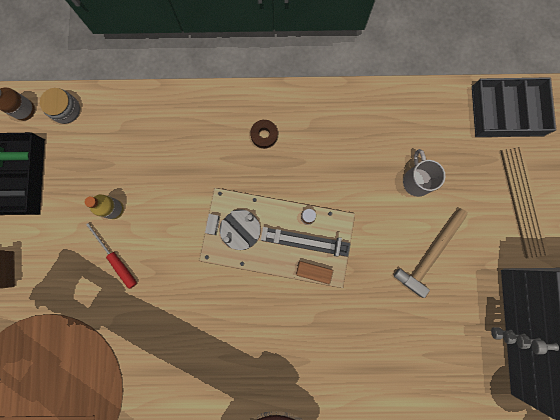

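View pics/c1.png

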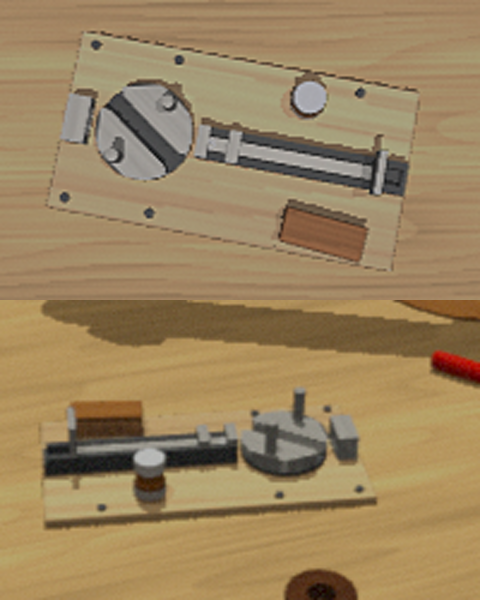

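The crops show the disc's slot running upper left to lower right. Pin tops are near top pixels (250,214) and (226,238), the end plate near (338,245), and the jar and block stand either side of the rear guide. I'll fit the frames next.

```bash
cat >> h.py <<'E'
def ray(cam,uv,z):
    p=camera_params(cam);K=np.array(p['mtx']);T=np.array(p['extrinsics'])
    r=T[:3,:3]@np.linalg.inv(K)@np.array([uv[0],uv[1],1.]);o=T[:3,3]
    return (o+r*(z-o[2])/r[2])
E
python3 - <<'E'
from h import *
d=np.load('top.npy');P=cloud('top',d)
c=[(83,31),(419,89),(392,270),(48,208)]
W=np.array([ray('top',(180+a/2.4,175+b/2.4),.012)[:2] for a,b in c]);print(W.round(4))
J=np.array([(88,-95),(-277,-95),(-277,95),(88,95)])/1000
m=J.mean(0);A=J-m;B=W-W.mean(0)
th=np.arctan2((A[:,0]*B[:,1]-A[:,1]*B[:,0]).sum(),(A*B).sum())
R=np.array([[np.cos(th),-np.sin(th)],[np.sin(th),np.cos(th)]]);t=W.mean(0)-R@m
print('th',th,'org',t,'resid',(A@R.T-B).round(4).tolist())
np.savez('jig.npz',R=R,t=t)
for n,(a,b),z in [('pinR',(168,99),.076),('pinL',(112,147),.076),('disc c',(145,131),.036),('plate top',(380,147),.078),('plate lo',(379,193),.078),('jar',(310,98),.062),('catch',(80,117),.054)]:
    w=ray('top',(180+a/2.4,175+b/2.4),z)[:2];print(n,w.round(4),((w-t)@R*1000).round(1))
# depth view in jig frame
X=(P[...,:2]-t)@R*1000;Z=P[...,2]*1000
def sel(x0,x1,y0,y1,z0,z1):
    k=(X[...,0]>x0)&(X[...,0]<x1)&(X[...,1]>y0)&(X[...,1]<y1)&(Z>z0)&(Z<z1);q=X[k]
    return len(q),q.mean(0).round(1),q.min(0).round(1),q.max(0).round(1),np.median(Z[k]).round(1)
for a in [(-60,60,-60,0,60,90),(-60,60,0,60,60,90),(-60,52,-60,60,30,45),(-280,-200,-35,35,60,90),(-270,-200,-95,-25,50,75),(-270,-150,25,95,30,55),(52,90,-40,40,45,70),(-110,-50,-30,30,42,60)]:
    try:print(a,*sel(*a))
    except Exception as e:print(a,e)
E
```

```text
[[ 0.6607  0.1468]
 [ 0.5945 -0.2088]
 [ 0.4071 -0.1744]
 [ 0.474   0.1814]]
th 1.3864356398687314 org [0.55139478 0.07915749] resid [[0.0003, 0.0015], [-0.0005, -0.0018], [0.0001, -0.0013], [0.0001, 0.0017]]
pinR [0.5798 0.0517] [-21.8 -32.9]
pinL [0.5328 0.107 ] [23.9 23.4]
disc c [0.5514 0.0782] [-0.9 -0.1]
plate top [ 0.5299 -0.1566] [-235.7  -22.1]
plate lo [ 0.4851 -0.1543] [-241.6   22.4]
jar [ 0.5808 -0.09  ] [-160.9  -59.9]
catch [0.5648 0.1424] [64.6 -1.6]
(-60, 60, -60, 0, 60, 90) 31 [-21. -31.] [-27.3 -38.4] [-14.9 -25.1] 75.8
(-60, 60, 0, 60, 60, 90) 31 [22.7 30.5] [16.5 24.6] [29.3 36.7] 75.7
(-60, 52, -60, 60, 30, 45) 884 [ 0.7 -0.5] [-57.9 -50.7] [50.7 48.6] 36.1
(-280, -200, -35, 35, 60, 90) 82 [-238.7    1.2] [-244.   -20.6] [-235.1   22.2] 78.2
(-270, -200, -95, -25, 50, 75) zero-size array to reduction operation minimum which has no identity
(-270, -150, 25, 95, 30, 55) 522 [-196.6   70.5] [-239.2   49.8] [-153.6   91.2] 42.3
(52, 90, -40, 40, 45, 70) 8 [66.4 -3.1] [ 59.6 -24.9] [76.4 22.2] 45.5
(-110, -50, -30, 30, 42, 60) 136 [-76.3  -0.4] [-98.3 -16.8] [-54.6  16.1] 46.4<stdin>:17: RuntimeWarning: Mean of empty slice.
  ret = um.true_divide(
```

The jig fits well: plate, disc, keepers and pin radius all agree. The disc stands at 2.52 rad, because -0.62 is outside its range. It needs +0.62, so I'll push pin B (jig -21,-31) towards jig +x. First I'll square the tool so its y axis lies along jig x, and shut the claw.

Request:
step_arm([
  [0,0,0,-7.6],
  [0,0,0,-7.6],
  [0,0,0,0],
  [0,0,0,0],
], claw=0)

```text
time: 1.2
tool_pos: [0.2729, 0.5623, 0.2314]
tool_rot: [0.0, 0.09, 0.996, 0.0]
contact_force: [0.1, -0.7, -0.3]
gripper_width: 0.329
```

```bash
cat >> h.py <<'E'
from scipy.spatial.transform import Rotation as Ro
def where(*goals):
    s=state();j=np.load('jig.npz');q=s['tool_rot'];M=Ro.from_quat([*q[1:],q[0]]).as_matrix()
    p=s['tool_pos'];x=(p[:2]-j['t'])@j['R']*1000
    ty=j['R'].T@M[:2,1]
    print('t',round(s['time'],2),'jig',x.round(1),'z',(p[2]*1000).round(1),'ydir deg',np.degrees(np.arctan2(ty[1],ty[0])).round(2),'tz',M[:,2].round(3),'F',s['contact_force'].round(1),'w',round(s['gripper_width'],2))
    for g in goals:
        w=np.append(j['R']@np.array(g[:2])/1000+j['t'],g[2]/1000)
        print(g,'tool shift mm',(M.T@(w-p)*1000).round(1))
E
python3 -c "
from h import *
where((-60,-36,120),(-60,-36,55))"
```

```text
t 1.2 jig [423.9 362.4] z 231.4 ydir deg 0.23 tz [ 0.  0. -1.] F [ 0.1 -0.7 -0.3] w 0.33
(-60, -36, 120) tool shift mm [-396.4 -485.5  111.4]
(-60, -36, 55) tool shift mm [-396.4 -485.5  176.4]
```

Request:
step_arm([
  [-28,-34,0,0],
  [-28,-34,0,0],
  [-28,-34,0,0],
  [-28,-34,0,0],
  [-28,-34,0,0],
  [-28,-34,0,0],
  [-28,-34,0,0],
  [-28,-34,0,0],
])

```text
time: 2.0
tool_pos: [0.4457, 0.2473, 0.2318]
tool_rot: [0.001, 0.095, 0.996, 0.002]
contact_force: [0.5, 0.1, -0.5]
gripper_width: 0.004
```

```bash
python3 -c "
from h import *
where((-60,-36,120),(-60,-36,55))"
```

```text
t 2.0 jig [145.9 134.7] z 231.8 ydir deg -0.28 tz [ 0.003  0.003 -1.   ] F [ 0.5  0.1 -0.5] w 0.0
(-60, -36, 120) tool shift mm [-171.4 -205.4  111.5]
(-60, -36, 55) tool shift mm [-171.3 -205.7  176.5]
```

Request:
step_arm([
  [-28,-34,0,0],
  [-28,-34,0,0],
  [-28,-34,20,0],
  [-28,-34,20,0],
  [-28,-34,20,0],
  [-28,-34,20,0],
  [0,0,0,0],
  [0,0,0,0],
])

```text
time: 2.8
tool_pos: [0.5784, -0.0003, 0.153]
tool_rot: [0.006, 0.108, 0.994, 0.003]
contact_force: [0.1, -0.0, 0.4]
gripper_width: 0.001
```

```bash
python3 -c "
from h import *
where((-60,-36,120),(-60,-36,55))"
```

```text
t 2.8 jig [-73.2 -41.2] z 153.0 ydir deg -1.84 tz [ 0.013  0.004 -1.   ] F [ 0.1 -0.   0.4] w 0.0
(-60, -36, 120) tool shift mm [ 5.9 12.8 33. ]
(-60, -36, 55) tool shift mm [ 6.7 12.3 98. ]
```

Request:
step_arm([
  [5,5,30,-1.8],
  [0,0,30,0],
  [0,0,25,0],
  [0,0,10,0],
  [0,0,0,0],
])

```text
time: 3.3
tool_pos: [0.5783, 0.0107, 0.0612]
tool_rot: [0.011, 0.092, 0.996, 0.003]
contact_force: [1.2, 0.3, -0.4]
gripper_width: -0.0
```

```bash
python3 -c "
from h import *
where((-60,-36,56))
look('scene','s1.png');im=cv2.imread('pics/s1.png')[130:270,190:390];cv2.imwrite('pics/s1c.png',cv2.resize(im,None,fx=3,fy=3))"
```

```text
t 3.3 jig [-62.4 -39. ] z 61.2 ydir deg 0.01 tz [ 0.022  0.004 -1.   ] F [ 1.2  0.3 -0.4] w -0.0
(-60, -36, 56) tool shift mm [3.1 2.4 5.2]
```

View pics/s1c.png

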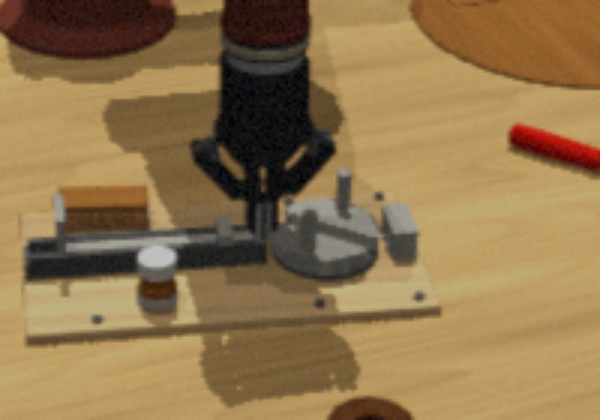

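The finger is in front of keeper and behind pin B (crop about (260,215) against pin (310,235)), clear of everything. Now I'll push towards +x.

Request:
step_arm([
  [3,10,5,0],
  [0,8,0,0],
  [0,6,0,0],
  [0,0,0,0],
])

```text
time: 3.75
tool_pos: [0.5842, 0.0364, 0.0624]
tool_rot: [0.016, 0.091, 0.996, 0.002]
contact_force: [0.9, -1.1, -1.1]
gripper_width: 0.003
```

```bash
python3 -c "
from h import *
where((-20,-36,56))
im,d=look('scene','s2.png');P=cloud('scene',d);j=np.load('jig.npz');X=(P[...,:2]-j['t'])@j['R']*1000;Z=P[...,2]*1000
def pins():
  for s in(-1,1):
    k=(np.hypot(X[...,0],X[...,1])<52)&(X[...,1]*s>12)&(Z>68)&(Z<82);q=X[k];print(s,len(q),q.mean(0).round(1) if len(q) else '',q.min(0),q.max(0))
pins()
"
```

```text
t 3.75 jig [-36. -40.] z 62.4 ydir deg 0.08 tz [ 0.033  0.001 -0.999] F [ 0.9 -1.1 -1.1] w 0.0
(-20, -36, 56) tool shift mm [ 4.2 16.   6.4]
-1 18 [-17.4 -36.5] [-26.80803018 -44.45250129] [-10.62859955 -28.7509266 ]
1 6 [24.3 26.6] [19.69893644 22.27955116] [26.76433091 28.71672708]
```

Request:
step_arm([
  [3,7,6,0],
  [0,6,2,0],
  [0,0,0,0],
])

```text
time: 4.1
tool_pos: [0.5871, 0.0486, 0.0577]
tool_rot: [0.02, 0.092, 0.996, 0.001]
contact_force: [-0.6, 0.0, 0.8]
gripper_width: 0.001
```

```bash
cat >> h.py <<'E'
def pins(cam,fn=None):
    im,d=look(cam,fn);P=cloud(cam,d);j=np.load('jig.npz');X=(P[...,:2]-j['t'])@j['R']*1000;Z=P[...,2]*1000
    for s in(-1,1):
        k=(np.hypot(X[...,0],X[...,1])<52)&(X[...,1]*s>12)&(Z>68)&(Z<82);q=X[k]
        if len(q):print(cam,s,len(q),q.mean(0).round(1),q.min(0).round(1),q.max(0).round(1))
    return im,X,Z
E
python3 -c "
from h import *
where((-14,-36,56));pins('scene');pins('top','t3.png')
"
```

```text
t 4.1 jig [-23.5 -40.7] z 57.7 ydir deg 0.02 tz [ 0.04  -0.002 -0.999] F [-0.6  0.   0.8] w 0.0
(-14, -36, 56) tool shift mm [4.8 9.5 1.6]
scene -1 33 [-10.7 -41.7] [-38.3 -48.9] [  1.9 -31. ]
scene 1 1 [14.7 39.8] [14.7 39.8] [14.7 39.8]
top 1 28 [ 7.7 36.2] [ 1.1 29.8] [13.9 41.9]
```

Request:
step_arm([
  [3,4,1,0],
  [0,3,0,0],
  [0,0,0,0],
])

```text
time: 4.5
tool_pos: [0.5854, 0.0555, 0.0565]
tool_rot: [0.02, 0.092, 0.996, 0.0]
contact_force: [-0.2, -0.0, 0.3]
gripper_width: 0.003
```

```bash
python3 -c "
from h import *
where((-14,-36,56));pins('scene');pins('top','t4.png')
"
```

```text
t 4.5 jig [-17.  -37.7] z 56.5 ydir deg -0.01 tz [ 0.041 -0.003 -0.999] F [-0.2 -0.   0.3] w 0.0
(-14, -36, 56) tool shift mm [1.7 3.  0.4]
scene -1 60 [-12.7 -41.9] [-32.8 -48.4] [  7.9 -26.9]
scene 1 3 [-2.9 36.4] [-3.3 35.2] [-2.4 38.5]
top 1 29 [ 1.6 36.8] [-5.2 30.6] [ 8.6 43. ]
```

The slot is lined up to about 0.02 rad. I'll back off, rise, and go behind the end plate.

Request:
step_arm([
  [0,-12,0,0],
  [0,-8,-10,0],
  [0,0,-40,0],
  [5,-10,-30,0],
  [6,-35,0,0],
  [6,-40,0,0],
  [6,-40,0,0],
  [6,-40,0,0],
])

```text
time: 5.4
tool_pos: [0.5171, -0.1265, 0.1418]
tool_rot: [0.021, 0.089, 0.996, 0.001]
contact_force: [0.3, -0.2, 0.2]
gripper_width: -0.001
```

```bash
python3 -c "
from h import *
where((-270,0,120),(-270,0,54));pins('top')
"
```

```text
t 5.4 jig [-208.5   -4. ] z 141.8 ydir deg 0.34 tz [ 0.042 -0.002 -0.999] F [ 0.3 -0.2  0.2] w -0.0
(-270, 0, 120) tool shift mm [  5.3 -61.6  21.3]
(-270, 0, 54) tool shift mm [  8.  -62.   87.2]
top -1 27 [  0.2 -38.6] [ -5.7 -44.8] [  5.9 -32. ]
top 1 28 [ 1.7 36.8] [-4.1 30.6] [ 8.4 42.9]
```

Request:
step_arm([
  [2,-35,0,0],
  [2,-30,0,0],
  [0,0,0,0],
  [1,0,30,0],
  [1,0,30,0],
  [1,0,20,0],
  [0,0,0,0],
])

```text
time: 6.15
tool_pos: [0.4995, -0.2019, 0.0662]
tool_rot: [0.025, 0.096, 0.995, -0.002]
contact_force: [-1.0, 0.1, 0.1]
gripper_width: 0.003
```

```bash
python3 -c "
from h import *
where((-255,0,54),(-120,0,54))
look('scene','s5.png');im=cv2.imread('pics/s5.png')[130:270,170:370];cv2.imwrite('pics/s5c.png',cv2.resize(im,None,fx=3,fy=3))"
```

```text
t 6.15 jig [-285.9   -0.5] z 66.2 ydir deg -0.48 tz [ 0.05  -0.009 -0.999] F [-1.   0.1  0.1] w 0.0
(-255, 0, 54) tool shift mm [ 1.3 30.8 12.2]
(-120, 0, 54) tool shift mm [  2.5 165.8  12.2]
```

View pics/s5c.png

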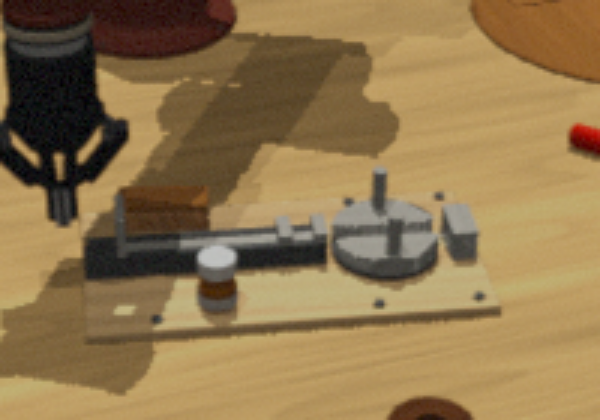

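Slot is visibly in line with the bar, and the finger (crop (62,205)) is behind the end plate (122,220). I'll lower and push.

Request:
step_arm([
  [1,0,12,-0.5],
  [0,10,2,0],
  [0,12,0,0],
  [0,12,0,0],
  [0,12,0,0],
  [0,12,0,0],
  [0,12,0,0],
  [0,0,0,0],
])

```text
time: 7.0
tool_pos: [0.5173, -0.1279, 0.0585]
tool_rot: [0.031, 0.09, 0.995, -0.005]
contact_force: [-0.5, 0.9, 0.0]
gripper_width: -0.0
```

```bash
cat >> h.py <<'E'
def plate():
    im,X,Z=pins('top')
    k=(X[...,0]>-290)&(X[...,0]<-90)&(abs(X[...,1])<26)&(abs(X[...,1])>13)&(Z>66)&(Z<84);q=X[k]
    print('plate',len(q),np.median(q,0).round(1),q.min(0).round(1),q.max(0).round(1))
E
python3 -c "
from h import *
where((-117,0,54));plate()"
```

```text
t 7.0 jig [-209.8   -4.4] z 58.5 ydir deg 0.21 tz [ 0.06  -0.015 -0.998] F [-0.5  0.9  0. ] w -0.0
(-117, 0, 54) tool shift mm [ 4.4 92.9  3.9]
top -1 28 [  0.4 -38.7] [ -5.8 -45. ] [  6.4 -32.3]
top 1 28 [ 1.8 36.8] [-4.2 30.5] [ 8.6 42.8]
  return _methods._mean(a, axis=axis, dtype=dtype,
  ret = um.true_divide(
Traceback (most recent call last):
  File "h.py", line 34, in plate
    print('plate',len(q),np.median(q,0).round(1),q.min(0).round(1),q.max(0).round(1))
                                                 ~~~~~^^^
ValueError: zero-size array to reduction operation minimum which has no identity
```

Request:
step_arm([
  [2,12,2,0],
  [1,12,1,0],
  [1,12,0,0],
  [1,12,0,0],
  [1,12,0,0],
  [1,12,0,0],
  [0,0,0,0],
])

```text
time: 7.75
tool_pos: [0.5275, -0.0551, 0.0582]
tool_rot: [0.035, 0.091, 0.995, -0.008]
contact_force: [-0.5, 0.0, 0.1]
gripper_width: -0.0
```

```bash
python3 -c "
from h import *
where((-117,0,54))
im,X,Z=pins('top')"
```

```text
t 7.75 jig [-136.3   -1.2] z 58.2 ydir deg 0.1 tz [ 0.068 -0.023 -0.997] F [-0.5  0.   0.1] w -0.0
(-117, 0, 54) tool shift mm [ 1.4 19.4  4. ]
top -1 28 [  0.4 -38.7] [ -5.7 -44.9] [  6.5 -32.4]
top 1 28 [ 1.8 36.8] [-4.1 30.6] [ 8.5 42.9]
```

Request:
step_arm([
  [1,8,2,0],
  [0,6,0,0],
  [0,5,0,0],
])

```text
time: 8.1
tool_pos: [0.53, -0.0367, 0.0557]
tool_rot: [0.035, 0.091, 0.995, -0.009]
contact_force: [-1.0, -4.2, 1.5]
gripper_width: -0.0
```

```bash
python3 -c "
from h import *
where((-117,0,54))
look('scene','s6.png');im=cv2.imread('pics/s6.png')[130:270,190:390];cv2.imwrite('pics/s6c.png',cv2.resize(im,None,fx=3,fy=3))"
```

```text
t 8.1 jig [-117.8   -0.2] z 55.7 ydir deg 0.05 tz [ 0.067 -0.025 -0.997] F [-1.  -4.2  1.5] w -0.0
(-117, 0, 54) tool shift mm [0.3 0.9 1.7]
```

View pics/s6c.png

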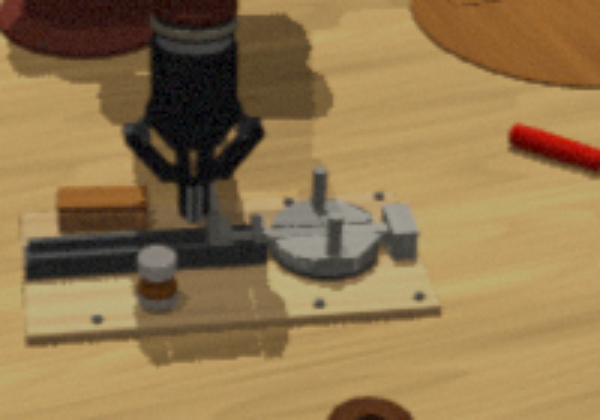

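The bar is through the slot and the plate (crop (215,220)) is at the rear keeper, or close to it. I'll press until the force rises.

Request:
step_arm([
  [0,3,0,0],
  [0,3,0,0],
])

```text
time: 8.35
tool_pos: [0.5302, -0.0362, 0.0559]
tool_rot: [0.033, 0.09, 0.995, -0.017]
contact_force: [-4.0, -15.9, 3.6]
gripper_width: 0.0
```

Firm stop at 16 N with no further travel. I'll back off and rise, then check.

Request:
step_arm([
  [0,-8,0,0],
  [0,-15,0,0],
  [0,-15,-10,0],
  [0,0,-40,0],
  [0,-20,-40,0],
  [0,-40,-10,0],
  [0,-40,0,0],
  [0,-40,0,0],
])

```text
time: 9.15
tool_pos: [0.4882, -0.2049, 0.1577]
tool_rot: [0.029, 0.086, 0.996, -0.01]
contact_force: [1.7, -0.6, -1.0]
gripper_width: -0.0
```

```bash
python3 -c "
from h import *
where();plate();look('top','t7.png')
im=cv2.imread('pics/t7.png')[175:300,180:380];cv2.imwrite('pics/t7c.png',cv2.resize(im,None,fx=4,fy=4))"
```

```text
t 9.15 jig [-290.8   10.1] z 157.7 ydir deg 0.63 tz [ 0.056 -0.024 -0.998] F [ 1.7 -0.6 -1. ] w -0.0
top -1 28 [  0.3 -38.7] [ -6.1 -45. ] [  6.  -32.2]
top 1 28 [ 1.8 36.8] [-3.7 30.5] [ 8.7 42.9]
plate 24 [-101.8   15.6] [-105.8  -18.6] [-98.   22.7]
```

View pics/t7c.png

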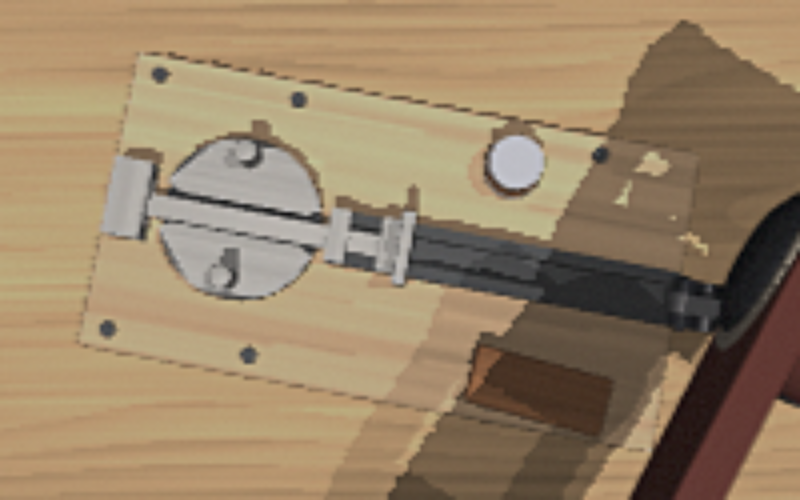

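The plate (crop (403,247)) sits against the rear keeper, the bar runs through the slot into the catch, and the jar and block are where they were. Handing in.

```bash
python3 -c "
from h import *
print(job_done())"
```

```text
the job is handed in; nothing more can be done
None
```

The turntable is locked, and I handed the job in at about 9.3 s of the 48 s allowed. With the shut fingertips I pushed pin B until the disc had turned from about 2.52 rad to lined up. I then pushed the bar by its end plate through the slot until it stopped firmly at 16 N, and backed the arm away.

- **Slot:** the last check put it about 0.02 rad off the bar line.
- **End plate:** its middle measured at jig x of about -102 mm, against -104 mm expected when home; that is within the camera's error. The picture shows it against the rear keeper, with the bar through the disc into the catch.
- **Sideways position:** the plate's measured edges were -19 and +23 mm, which puts its middle about 2 mm off the guide's middle line, against 6 mm allowed.
- **Loose things:** the glue jar and sanding block look unmoved in the last picture. I did not measure the others again, but the arm's path stayed clear of them.
- **Arm drift:** the tool tilted by about 4 degrees during the moves, and I could not correct it. It did not affect the pushes. No check failed.

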